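# Pack a stacking desk organiser from the bottom up

## Robot

A 6-joint arm with a two-finger parallel gripper is mounted at the origin on a cart in front of the work surface, level with it; the furniture and walls round the work are solid. World frame = base frame: x ahead of the robot, y to its left, z up, the work surface at z = 0. Lengths are in m, angles in degrees, forces in N, time in s.
With the tool pointing down it reaches from about 0.4 to 0.825 m from the base axis. Payload 7 kg.
Tool frame: the origin (TCP) lies at the centre of the arm's flange, where the gripper is bolted on; the fingertips stand 178 mm ahead of it and the grasp point (between the pads) lies 159 mm ahead of it (r.tips_ahead is the z of the fingertips in the tool frame, in m); z points along the fingers, y is the line along which they close (so a half turn about z gives the same grasp; the last joint's range is limited). The gripper opens to 88 mm and grips with 3 to 60 N. Pads are 19 mm wide; open, the fingers measure 130 mm over their backs; the gripper's body (78 mm by 193 mm) begins 47 mm behind the grasp point.
Start: joints at [-47.779, 20.546, 0.682, 0, -70.136, -16.507], TCP at [0.293, -0.608, 0.405] pointing down, gripper open.
Joint ranges: [-176.03, 176.03], [-82.01, 121.73], [-58.28, 71.71], [-173.87, 95.51], [-174.79, -0.11], [-173.66, 173.66]. Speed limits (degrees/s): [136.94, 136.94, 172.46, 180, 180, 180].

## Interface

Orientations are given as [roll, pitch, yaw] about the fixed x, y, z axes, in that order (R = Rz(yaw) Ry(pitch) Rx(roll)).
In Python, from plant import r gives the robot as it stands. The module is installed in compiled form; this text tells all that it offers.
- The arm moves only by the shell command python3 -m pendant 'ROWS' [FORCE]. ROWS is JSON, a list that holds one entry, the list of rows, each a list of 7 numbers: the shift along the tool's x, y, z in m, then the turn, a rotation vector about the tool's x, y, z in degrees, then the gripper command: -1 is shut, 1 is fully open, values between are in proportion. A call has 1 to 5 rows; each row is the pose to reach, as a shift and turn from the pose commanded when the call began, along the tool's axes at that moment; what a row does not reach only later rows make up. A row lasts 1/10 s, in which the tool goes at most 50 mm and 8.59 degrees, less where a joint would pass 70% of its speed; a pose out of reach is approached as far as the arm can. A call with a gripper value outside its range is refused whole. The fingers move at their own pace and stop on an object; FORCE is the grip in N (left out, the last holds). Time passes only in rows, so rows that repeat a pose let the fingers close. It gives the time, the measured TCP pose, the force, the opening and the grip force at its end, in the units of the state.
- r.get_state(): the state, without advancing time (a new reading comes with each control period).
- r.capture(name): name is "scene" or "top" or "wrist"; returns the picture (384x512x3 uint8, red, green, blue); there is no depth.
- r.camera_params(name): a dict with "fx", "fy", "cx", "cy" (pixels), "R" (3x3) and "t" (3): a world point X has camera coordinates R X + t. Camera axes: x right, y down, z forward; pixel columns grow to the right and rows downward; lengths in m; the calibration is good to about 2 mm. A picture is of the moment at which its call begins: read the wrist's pose just before it. camera_params takes no time and is no camera call; for the wrist camera it gives the pose at the moment of the call.
- r.close_job(): hands the job in; it is judged then, once.
The state is a dict: "time_s": time; "joints": joint angles; "qd": joint speeds; "joint_torque": joint torques, N m; "tcp_pos": TCP position; "eef_rot": TCP orientation; "contact_force": force on the tool from outside, world axes, zero at the start; "moment": the same for the moment, N m; "gripper_width": finger opening in m; "gripper_force": force on a finger pad.
Only numpy, scipy, OpenCV 4.12 (cv2) and the standard library are available. Lean on these libraries where they do the work, as an engineer would, in place of code of your own. Each camera call takes 0.05 s, during which the arm holds its last target. There are 200 camera calls.

## Task

Pack the stacking desk organiser from the bottom up, in this order: lay the eraser flat on the floor of the white bottom box, stack the green tray on that box so that its foot drops inside the rim, lay the red staple box flat on the floor of the green tray, and close it with the orange lid so that it too drops in and sits level. Set each thing down gently, without dropping it, and let go of it before the next, and leave the glue stick and the ink bottle standing where they are.

Things in the scene. Friction and masses are not known exactly. Their poses are not given: they have to be found in the camera images.
- bottom_box: White open box, fixed to the desk. Outer 160 (its x) by 96 (y) by 42 mm high; walls 4 mm, floor top 4 mm above its origin. A rib 12 mm thick crosses the middle (along y, at x = 0), up to 35 mm, leaving two compartments 70 (x) by 88 (y) mm centred at x = +41 and -41 mm; either may be used. Origin: centre of the underside, z up.
- tray: Green open tray, 0.2 kg, 160 (x) by 96 (y) by 47 mm. Its 142x78 mm foot, 6 mm deep, fits the box's 152x88 mm mouth either way round; seated, its origin is 36 mm above the box's. Floor at 9 mm; walls 4 mm. Lift by the rib: 12 mm thick (x), along y at x = 0, top at 40 mm. Compartments 70x88 mm at x = +41 and -41 mm, either may be used. Origin: centre of the foot's underside, z up.
- lid: Orange lid, 0.14 kg, plate 160 (its x) by 96 (y) mm, plate top at 9 mm; under it a 142x78 mm foot 6 mm deep fits the tray's 152x88 mm mouth either way round. Black grip bar on top, 14 mm thick (x), 60 mm long (y), from 9 to 39 mm: pinch it across x. Seated, its origin is 41 mm above the tray's. Origin: centre of the foot's underside, z up.
- eraser: Eraser, blue sleeve and white end, loose, lying flat, 21 (its x) by 45 (its y) by 12 mm high; pinch across x. Origin: centre of the underside, z up.
- staple_box: Small closed red box of staples with a white band, loose, lying flat, 26 (its x) by 50 (its y) by 18 mm high, 60 g; pinch across x. Origin: centre of the underside, z up.
- glue_stick: Bystander: white and red glue stick standing upright, 27 mm diameter, 90 mm high. Origin: centre of the underside. Leave it alone.
- ink_bottle: Bystander: square blue ink bottle with a black cap, 50 by 50 by 73 mm high. Origin: centre of the underside. Leave it alone.
Mind the look-alikes: they are no part of the job. There is more than one size of the staple_box; the one meant has the size given above.

How it is judged:
By the outcome, as a careful person would: the job done as asked, in the order asked, and still so for the second after the job is handed in, with the robot touching nothing.
It also fails if it takes over 144 s, if anything falls off the work surface, if the arm or the gripper's body presses on something with over 40 N, if the wrist force passes 120 N, or if a joint passes its speed limit or range.

## Working session

There is one attempt and no reset: what is moved stays moved. The work goes in short steps, Python scripts to look and compute and a shell command to move; the robot and the scene stay as the last step left them, time stands still between calls to the robot, and variables do not carry over. Pictures are saved under pics/ and viewed, at most 14 in all, crops included, and the job is handed in when it is done.

```bash
mkdir -p pics; python3 - <<'E'
from plant import r
import cv2
for n in("scene","top"):
    im=r.capture(n); cv2.imwrite(f"pics/{n}0.png",im[:,:,::-1])
    p=r.camera_params(n); print(n,{k:(v.tolist() if hasattr(v,'tolist') else v) for k,v in p.items()})
print(r.get_state(), r.tips_ahead)
E
```

```text
scene {'fx': 457.17161641278125, 'fy': 457.17161641278125, 'cx': 248.3678451299936, 'cy': 190.70577042925893, 'R': [[-0.6435168670277035, -0.7653296301446478, 0.012513955150362679], [-0.36639485591190674, 0.2936415488908156, -0.8829096501490374], [0.6720422988266006, -0.5727523007266396, -0.46937612913334087]], 't': [0.38413251564186435, 0.25498636357682636, 0.9633006936826095]}
top {'fx': 416.40203370391873, 'fy': 416.40203370391873, 'cx': 261.34254609834034, 'cy': 195.06026131808093, 'R': [[-0.0051721924578892004, -0.999766041019859, 0.02100265813310403], [-0.9900624785869364, 0.002168086114460128, -0.14061147853888892], [0.14053304564930869, -0.021521213396966554, -0.9898420583378197]], 't': [-0.00292859334693909, 0.5865445716191721, 1.0119513305412189]}
{'time_s': 0.1, 'joints': array([-4.77789623e+01,  2.05862653e+01,  6.39153180e-01, -1.75004281e-02,
       -7.01361209e+01, -1.65081871e+01]), 'qd': array([ 0.00708175, -0.14605019,  0.0969237 ,  0.04893304, -0.03514223,
        0.0345984 ]), 'joint_torque': array([-1.07472959e-03, -5.84162664e+01,  2.93751436e+01,  7.01543212e+00,
        1.01554327e-02, -6.28929911e-05]), 'tcp_pos': array([ 0.29278956, -0.60799807,  0.40382995]), 'eef_rot': array([ 1.79915523e+02, -7.87866273e-03, -1.54293102e+02]), 'contact_force': array([-0.07759533,  0.65703135, -0.16143778]), 'moment': array([ 0.0826903 ,  0.00164626, -0.02498692]), 'gripper_force': 0.0, 'gripper_width': 0.08784126005990174} 0.1781
```

View pics/top0.png

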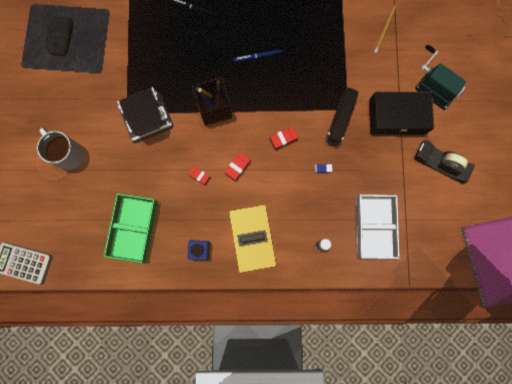

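View pics/scene0.png

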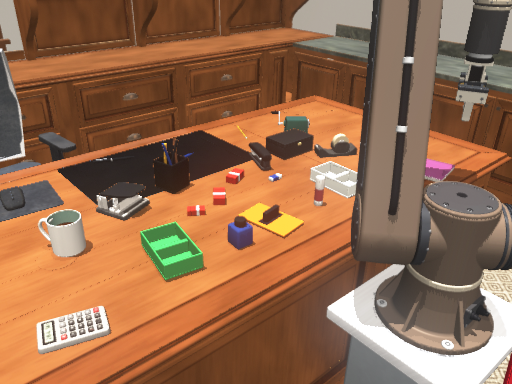

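The top view shows:
- Open white box at (378,227), green tray at (131,228), and orange lid with a black bar at (252,238).
- Eraser at (324,169), ink bottle at (198,250), and glue stick at (324,244).
- Three red boxes, at (200,177), (237,167) and (284,138). I'll measure them to find the 26x50 one.

```bash
cat > h.py <<'E'
import numpy as np, cv2
from plant import r
def unproj(p,uv,z):
    uv=np.atleast_2d(uv).astype(float); R=np.array(p["R"]);t=np.array(p["t"])
    d=np.c_[(uv[:,0]-p["cx"])/p["fx"],(uv[:,1]-p["cy"])/p["fy"],np.ones(len(uv))]@R
    c=-R.T@t; return (c+d*((z-c[2])/d[:,2])[:,None])[:,:2]
def proj(p,X):
    q=np.atleast_2d(X)@np.array(p["R"]).T+np.array(p["t"])
    return np.c_[p["fx"]*q[:,0]/q[:,2]+p["cx"],p["fy"]*q[:,1]/q[:,2]+p["cy"]]
def rect(p,mask,box,z):
    "min-area rectangle (mm-scale) of mask inside pixel box, on plane z: centre, long, short, yaw of long side"
    u0,v0,u1,v1=box; m=np.zeros_like(mask,dtype=np.uint8); m[v0:v1,u0:u1]=mask[v0:v1,u0:u1]
    n,l,s,_=cv2.connectedComponentsWithStats(cv2.morphologyEx(m,cv2.MORPH_CLOSE,np.ones((5,5),np.uint8)))
    m=(l==1+np.argmax(s[1:,4])); vv,uu=np.nonzero(m)
    c=np.concatenate([np.c_[uu+a,vv+b] for a in(-.4,.4) for b in(-.4,.4)])
    (x,y),(w,h),a=cv2.minAreaRect((unproj(p,c,z)*1000).astype(np.float32))
    if w<h: w,h,a=h,w,a+90
    return np.round([x,y,w,h,(a+90)%180-90],1)
def wrist(name):
    s=r.get_state(); p=r.camera_params("wrist"); im=r.capture("wrist")
    cv2.imwrite(f"pics/{name}.png",im[:,:,::-1]); return s,p,im
E
python3 - <<'E'
from h import *
im=cv2.imread("pics/top0.png"); p=r.camera_params("top")
hsv=cv2.cvtColor(im,cv2.COLOR_BGR2HSV); H,S,V=[hsv[:,:,i] for i in range(3)]
red=((H<6)|(H>172))&(S>170)&(V>120); white=(S<60)&(V>150); green=(H>45)&(H<80)&(S>120)
yel=(H>18)&(H<35)&(S>150)&(V>120); blue=(H>105)&(H<130)&(S>100)
for n,m,b,z in [("r1",red|white,(188,163,214,190),.015),("r2",red|white,(222,150,254,183),.018),("r3",red|white,(266,124,302,153),.018),
 ("eraser",blue|white,(308,158,338,180),.012),("box",white,(350,185,405,265),.042),("tray",green,(95,185,165,270),.047),
 ("lid",yel,(220,200,285,275),.009),("glue",white,(314,234,336,254),.09),("ink",blue,(180,232,218,268),.055)]: print(n,rect(p,m,b,z))
rows=[im[120:190,185:345]]
cv2.imwrite("pics/crop.png",cv2.resize(rows[0],None,fx=5,fy=5,interpolation=cv2.INTER_CUBIC))
E
```

```text
r1 [643.5 157.3  52.6  29.7  57.3]
r2 [667.8  58.   71.6  39.5 -37. ]
r3 [745.5 -65.3  71.3  38.9 -65.3]
eraser [ 663.7 -168.7   44.8   21.    89.9]
box [ 507.7 -301.   163.5   97.4   -1. ]
tray [505.1 318.7 157.8 104.8 -10.1]
lid [412.9 -28.8  44.1  20.8 -45.7]
glue [ 461.7 -155.    25.9   25.5   89.7]
ink [449.4 152.9  46.   45.6  89.7]
```

View pics/crop.png

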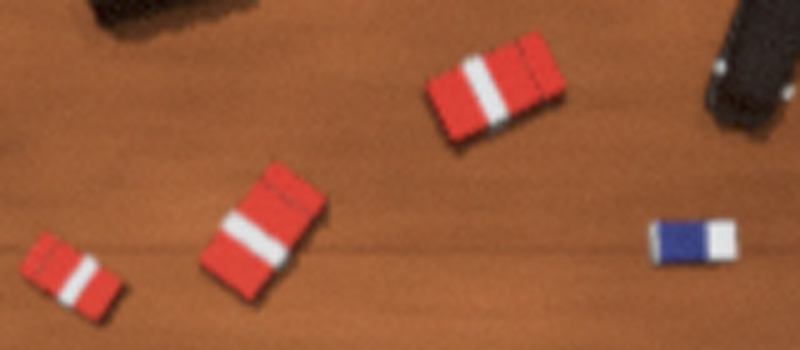

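Three red boxes are in view: (200,177) measures about 52x30 mm, while (237,167) and (284,138) both measure about 71x39 mm. The one at (200,177) fits 26x50, and the crop shows it is clearly the smallest. Now I'll move above the eraser.

```bash
cat >> h.py <<'E'
def go(x,y,yaw=None,z=None):
    "print shift in tool axes from here to world x,y (m), z=TCP"
    from scipy.spatial.transform import Rotation as Ro
    s=r.get_state(); R=Ro.from_euler("xyz",s["eef_rot"],degrees=True)
    d=np.array([x,y,s["tcp_pos"][2] if z is None else z])-s["tcp_pos"]
    print("t",s["time_s"],"pos",s["tcp_pos"].round(4),"rot",s["eef_rot"].round(2),"tool shift",R.inv().apply(d).round(4), "turn",None if yaw is None else (Ro.inv(R)*Ro.from_euler("xyz",[180,0,yaw],degrees=True)).as_rotvec(degrees=True).round(2),"F",s["contact_force"].round(1),"w",round(s["gripper_width"],4))
E
P="python3 -m pendant"
$P '[[[-0.21,0.094,0,0,0,-40,1],[-0.21,0.094,0,0,0,-40,1],[-0.21,0.094,0,0,0,-40,1],[-0.21,0.094,0,0,0,-40,1],[-0.21,0.094,0,0,0,-40,1]]]'
$P '[[[-0.166,-0.047,0,0,0,-24.3,1],[-0.166,-0.047,0,0,0,-24.3,1],[-0.166,-0.047,0,0,0,-24.3,1],[-0.166,-0.047,0,0,0,-24.3,1],[-0.166,-0.047,0,0,0,-24.3,1]]]'
$P '[[[-0.132,-0.111,0,0,0,0,1],[-0.132,-0.111,0,0,0,0,1],[-0.132,-0.111,0,0,0,0,1],[-0.132,-0.111,0,0,0,0,1],[-0.132,-0.111,0,0,0,0,1]]]'
python3 - <<'E'
from h import *
wrist("w1"); go(.664,-.169,-90)
im=cv2.imread("pics/top0.png"); p=r.camera_params("top")
m=cv2.inRange(cv2.cvtColor(im,cv2.COLOR_BGR2HSV),(18,150,60),(35,255,255))>0
m[215:260,232:268]=True
print("lid",rect(p,m,(220,200,285,275),.009))
E
```

```text
time_s: 0.6
tcp_pos: [0.4429, -0.4298, 0.4044]
eef_rot: [180.0, 0.0, -113.9]
contact_force: [0.5, 0.0, 0.2]
gripper_width: 0.0877
gripper_force: 0.0
time_s: 1.1
tcp_pos: [0.5543, -0.2978, 0.404]
eef_rot: [180.0, 0.0, -89.8]
contact_force: [-0.6, -0.6, -0.4]
gripper_width: 0.0879
gripper_force: 0.0
time_s: 1.6
tcp_pos: [0.6648, -0.1665, 0.4035]
eef_rot: [179.9, 0.0, -89.9]
contact_force: [-0.4, -0.5, -0.3]
gripper_width: 0.0875
gripper_force: 0.0
t 1.65 pos [ 0.6638 -0.1677  0.4037] rot [179.91   0.   -89.91] tool shift [ 0.0013 -0.0002 -0.    ] turn [0.09 0.   0.09] F [-0.3 -0.   0.9] w 0.0874
lid [480.4  19.3 159.5 110.9   4.2]
```

View pics/w1.png

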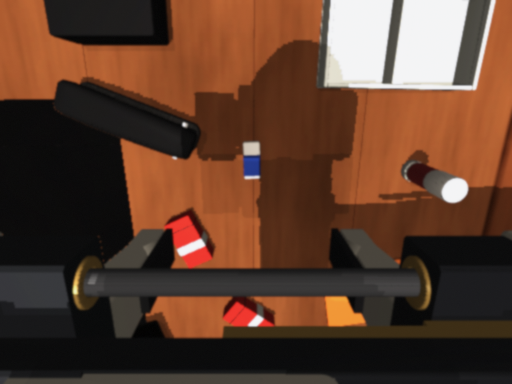

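The wrist view shows the eraser at (252,160), white end up, the box at the top right, and the glue stick at (440,185). Next I'll measure the eraser.

```bash
python3 - <<'E'
from h import *
im=cv2.imread("pics/w1.png"); p=r.camera_params("wrist")
hsv=cv2.cvtColor(im,cv2.COLOR_BGR2HSV); H,S,V=[hsv[:,:,i] for i in range(3)]
m=((H>105)&(H<130)&(S>100)&(V>50))|((S<60)&(V>110))
e=rect(p,m,(235,132,270,190),.012);print(e)
go(e[0]/1e3,e[1]/1e3,-90,.159+.006)
w=(S<60)&(V>130)
E
```

```text
[ 664.7 -171.8   46.7   20.3  -89.5]
t 1.65 pos [ 0.6638 -0.1677  0.4037] rot [179.91   0.   -89.91] tool shift [ 0.0041 -0.0013  0.2387] turn [0.09 0.   0.09] F [-0.3 -0.   0.9] w 0.0874
```

```bash
python3 - <<'E'
from h import *
im=cv2.imread("pics/w1.png"); p=r.camera_params("wrist"); t=r.camera_params("top")
a=cv2.resize(im[60:180,40:220],None,fx=4,fy=4,interpolation=cv2.INTER_CUBIC)[:, :400+320]
b=cv2.resize(cv2.imread("pics/top0.png")[80:155,320:365],None,fx=6,fy=6,interpolation=cv2.INTER_CUBIC)
c=np.zeros((480,720+270-190,3),np.uint8); a=cv2.resize(a,(528,352)); c[:352,:528]=a; c[:450,530:800]=b
cv2.imwrite("pics/st.png",c)
for z in(0,.02,.04,.06): print(z,unproj(p,[[178,158],[196,125]],z).round(3).tolist(),unproj(t,[[330,140],[342,143]],z).round(3).tolist())
E
```

```text
0 [[0.756, -0.172], [0.732, -0.212]] [[0.742, -0.192], [0.733, -0.224]]
0.02 [[0.751, -0.176], [0.728, -0.214]] [[0.736, -0.188], [0.728, -0.219]]
0.04 [[0.747, -0.18], [0.725, -0.216]] [[0.73, -0.184], [0.722, -0.215]]
0.06 [[0.742, -0.184], [0.721, -0.218]] [[0.725, -0.18], [0.717, -0.21]]
```

View pics/st.png

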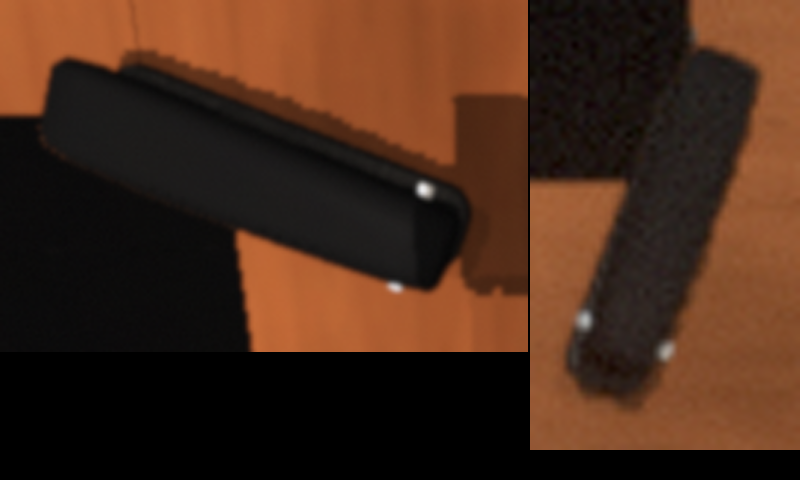

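The two pivots triangulate to about 40 mm high, so the stapler (near end at x≈0.73) stays under the gripper body, whose bottom is at about 70 mm. I'll go down with a part opening.

```bash
P="python3 -m pendant"
$P '[[[0.004,-0.001,0.04,0,0,0,0.14],[0.004,-0.001,0.09,0,0,0,0.14],[0.004,-0.001,0.13,0,0,0,0.14],[0.004,-0.001,0.16,0,0,0,0.14],[0.004,-0.001,0.18,0,0,0,0.14]]]' >/dev/null
$P '[[[0,0,0.012,0,0,0,0.14],[0,0,0.024,0,0,0,0.14],[0,0,0.034,0,0,0,0.14],[0,0,0.041,0,0,0,0.14],[0,0,0.041,0,0,0,0.14]]]'
$P '[[[0,0,0,0,0,0,-1],[0,0,0,0,0,0,-1],[0,0,0,0,0,0,-1],[0,0,0,0,0,0,-1],[0,0,0,0,0,0,-1]]]' 15
```

```text
time_s: 2.65
tcp_pos: [0.6641, -0.1724, 0.1831]
eef_rot: [180.0, 0.0, -90.0]
contact_force: [0.3, -0.6, -0.1]
gripper_width: 0.0499
gripper_force: 0.0
time_s: 3.15
tcp_pos: [0.6645, -0.1723, 0.184]
eef_rot: [-180.0, -0.0, -90.0]
contact_force: [-0.3, 0.9, 1.9]
gripper_width: 0.0197
gripper_force: 14.9
```

```bash
P="python3 -m pendant"
$P '[[[0,0,-0.02,0,0,0,-1],[0,0,-0.06,0,0,0,-1],[0,0,-0.11,0,0,0,-1],[0,0,-0.16,0,0,0,-1],[0,0,-0.2,0,0,0,-1]]]'
$P '[[[0.03,0.025,0,0,0,8,-1],[0.06,0.05,0,0,0,16,-1],[0.09,0.075,0,0,0,24,-1],[0.12,0.1,0,0,0,32,-1],[0.1287,0.1155,0,0,0,40,-1]]]' >/dev/null
$P '[[[0,0,0,0,0,8,-1],[0,0,0,0,0,16,-1],[0,0,0,0,0,24,-1],[0,0,0,0,0,32,-1],[0,0,0,0,0,40,-1]]]' >/dev/null
$P '[[[0,0,0,0,0,5,-1],[0,0,0,0,0,10,-1],[0,0,0,0,0,10,-1],[0,0,0,0,0,10,-1]]]'
python3 - <<'E'
from h import *
wrist("w2"); go(.549,-.301,-180)
E
```

```text
time_s: 3.65
tcp_pos: [0.6643, -0.1724, 0.3872]
eef_rot: [-179.9, -0.0, -90.0]
contact_force: [0.9, 0.9, -1.2]
gripper_width: 0.0196
gripper_force: 14.9
time_s: 5.05
tcp_pos: [0.5488, -0.301, 0.3837]
eef_rot: [180.0, 0.0, -179.8]
contact_force: [0.4, 0.3, 0.0]
gripper_width: 0.02
gripper_force: 14.9
t 5.1 pos [ 0.5488 -0.301   0.3837] rot [ 180.      0.   -179.85] tool shift [-0.0002  0.      0.    ] turn [0.   0.   0.15] F [-0.6  0.9 -0.3] w 0.02
```

View pics/w2.png

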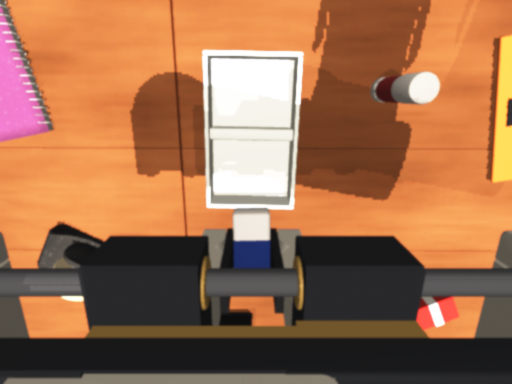

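The eraser is held at (252,238). The box rim has corners at (203,51), (302,52), (293,208) and (208,208), and its rib is at v≈133.

```bash
python3 - <<'E'
from h import *
im=cv2.imread("pics/w2.png"); p=r.camera_params("wrist")
c=unproj(p,[[202.5,50.5],[302.5,51.5],[294.5,209],[207.5,209.5]],.042); print(c.round(4).tolist(), c.mean(0))
e=[c[1]-c[2],c[0]-c[3],c[0]-c[1],c[3]-c[2]]; print([(round(float(np.hypot(*v)),4),round(float(np.degrees(np.arctan2(v[1],v[0]))),2)) for v in e])
print("rib",unproj(p,[[252,129],[252,138]],.035))
E
```

```text
[[0.4297, -0.3478], [0.4303, -0.2525], [0.5904, -0.2532], [0.5912, -0.3494]] [ 0.51040032 -0.30074054]
[(0.1601, 179.75), (0.1615, 179.42), (0.0953, -90.4), (0.0962, -89.53)]
rib [[ 0.50401791 -0.30043616]
 [ 0.51336839 -0.3004104 ]]
```

```bash
P="python3 -m pendant"
$P '[[[-0.0015,0,0.04,0,0,0,-1],[-0.0015,0,0.08,0,0,0,-1],[-0.0015,0,0.12,0,0,0,-1],[-0.0015,0,0.15,0,0,0,-1],[-0.0015,0,0.165,0,0,0,-1]]]' >/dev/null
$P '[[[0,0,0.01,0,0,0,-1],[0,0,0.018,0,0,0,-1],[0,0,0.024,0,0,0,-1],[0,0,0.027,0,0,0,-1],[0,0,0.0285,0,0,0,-1]]]'
$P '[[[0,0,0.0005,0,0,0,-1],[0,0,0.001,0,0,0,-1],[0,0,0.0015,0,0,0,-1],[0,0,0.0015,0,0,0,-1]]]'
```

```text
time_s: 6.1
tcp_pos: [0.5505, -0.3011, 0.1905]
eef_rot: [-180.0, 0.0, -180.0]
contact_force: [-0.1, -0.4, 0.2]
gripper_width: 0.0196
gripper_force: 14.9
time_s: 6.5
tcp_pos: [0.5504, -0.3011, 0.1889]
eef_rot: [-180.0, 0.0, -180.0]
contact_force: [-0.6, -0.1, -0.2]
gripper_width: 0.0198
gripper_force: 14.9
```

```bash
P="python3 -m pendant"
$P '[[[0,0,0.0005,0,0,0,-1],[0,0,0.001,0,0,0,-1],[0,0,0.001,0,0,0,-1]]]' | egrep "tcp|contact"
$P '[[[0,0,0.0005,0,0,0,-1],[0,0,0.001,0,0,0,-1],[0,0,0.001,0,0,0,-1]]]'| egrep "tcp|contact"
```

```text
tcp_pos: [0.5504, -0.3011, 0.188]
contact_force: [-0.4, 0.6, 2.7]
tcp_pos: [0.5504, -0.301, 0.1879]
contact_force: [-4.5, 3.2, 11.6]
```

Contact felt (about 10 N). Release, retreat, and travel to the tray.

```bash
P="python3 -m pendant"
$P '[[[0,0,-0.001,0,0,0,-1],[0,0,-0.001,0,0,0,-0.18],[0,0,-0.001,0,0,0,-0.18],[0,0,-0.001,0,0,0,-0.18],[0,0,-0.001,0,0,0,-0.18]]]'
$P '[[[0,0,-0.01,0,0,0,-0.18],[0,0,-0.04,0,0,0,-0.18],[0,0,-0.09,0,0,0,-0.18],[0,0,-0.14,0,0,0,-0.18],[0,0,-0.19,0,0,0,-0.18]]]' >/dev/null
python3 -c "
from h import *
wrist('w3')"
$P '[[[0,0.25,-0.02,0,0,-40,0],[0,0.25,-0.02,0,0,-40,0],[0,0.25,-0.02,0,0,-40,0],[0,0.25,-0.02,0,0,-40,0],[0,0.25,-0.02,0,0,-40,0]]]' >/dev/null
$P '[[[-0.139,0.197,0,0,0,-40,0],[-0.139,0.197,0,0,0,-40,0],[-0.139,0.197,0,0,0,-40,0],[-0.139,0.197,0,0,0,-40,0],[-0.139,0.197,0,0,0,-40,0]]]' >/dev/null
$P '[[[-0.124,0.047,0,0,0,0,0.3],[-0.124,0.047,0,0,0,0,0.3],[-0.124,0.047,0,0,0,0,0.3],[-0.124,0.047,0,0,0,0,0.3],[-0.124,0.047,0,0,0,0,0.3]]]'
python3 - <<'E'
from h import *
s,p,im=wrist("w4"); go(.505,.319,-100)
a=cv2.imread("pics/w3.png"); b=im[:,:,::-1]
cv2.imwrite("pics/w34.png",np.hstack([a[:260,180:330],b]))
E
```

```text
time_s: 7.6
tcp_pos: [0.5503, -0.3011, 0.1874]
eef_rot: [180.0, -0.0, -180.0]
contact_force: [-0.6, 0.7, -0.4]
gripper_width: 0.0357
gripper_force: 0.0
time_s: 9.65
tcp_pos: [0.5049, 0.3193, 0.3979]
eef_rot: [180.0, -0.0, -99.9]
contact_force: [0.8, -0.2, -0.1]
gripper_width: 0.0573
gripper_force: 0.0
t 9.7 pos [0.5051 0.3185 0.3979] rot [ 1.800e+02 -1.000e-02 -9.995e+01] tool shift [-0.0005  0.0002 -0.    ] turn [ 0.   -0.01  0.05] F [0.6 0.7 0.4] w 0.0569Traceback (most recent call last):
  File "<stdin>", line 4, in <module>
    return _nx.concatenate(arrs, 1, dtype=dtype, casting=casting)
           ~~~~~~~~~~~~~~~^^^^^^^^^^^^^^^^^^^^^^^^^^^^^^^^^^^^^^^
ValueError: all the input array dimensions except for the concatenation axis must match exactly, but along dimension 0, the array at index 0 has size 260 and the array at index 1 has size 384
```

View pics/w4.png

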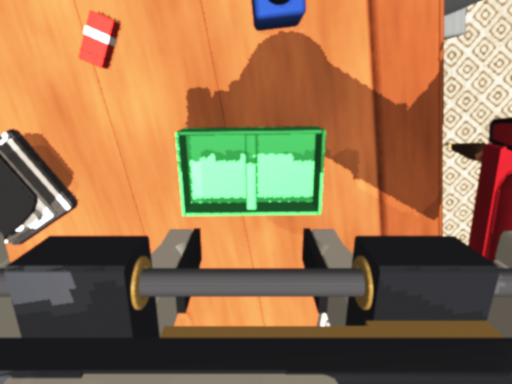

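```bash
python3 - <<'E'
from h import *
a=cv2.imread("pics/w3.png");cv2.imwrite("pics/w3c.png",cv2.resize(a[30:260,180:330],None,fx=2,fy=2))
E
```

```text
(no output)
```

View pics/w3c.png

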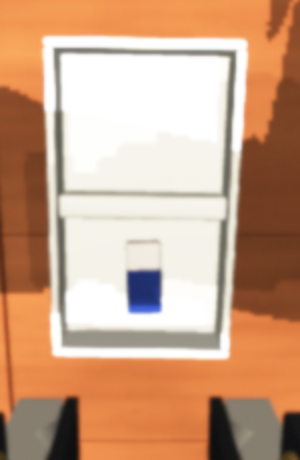

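The eraser lies flat in the near compartment of the box. In w4 the tray rim has corners at (175,131), (327,127), (323,215) and (182,218), and its rib is at u≈251.

```bash
python3 - <<'E'
from h import *
p=r.camera_params("wrist")
c=unproj(p,[[175,130],[327,127],[323.5,215.5],[181.5,217.5]],.047); 
e=[c[0]-c[1],c[3]-c[2],c[0]-c[3],c[1]-c[2]]; print(c.mean(0),[(round(float(np.hypot(*v)),4),round(float(np.degrees(np.arctan2(v[1],v[0]))),2)) for v in e])
g=unproj(p,[[251,134],[251,209]],.040); print(g, np.degrees(np.arctan2(*(g[0]-g[1])[::-1])))
go(*c.mean(0),-99.5,.193)
E
```

```text
[0.50653145 0.32218955] [(0.1598, -8.86), (0.1627, -9.1), (0.0991, -99.83), (0.0997, -98.16)]
[[0.49979954 0.27958752]
 [0.51478151 0.36455761]] -99.99963985765733
t 9.7 pos [0.5051 0.3185 0.3979] rot [ 1.800e+02 -1.000e-02 -9.995e+01] tool shift [-0.0039 -0.0008  0.2049] turn [ 0.   -0.01 -0.45] F [0.6 0.7 0.4] w 0.0569
```

```bash
P="python3 -m pendant"
$P '[[[-0.004,-0.001,0.04,0,0,-0.7,0.3],[-0.004,-0.001,0.08,0,0,-0.7,0.3],[-0.004,-0.001,0.12,0,0,-0.7,0.3],[-0.004,-0.001,0.15,0,0,-0.7,0.3],[-0.004,-0.001,0.17,0,0,-0.7,0.3]]]' >/dev/null
$P '[[[0,0,0.012,0,0,0,0.3],[0,0,0.022,0,0,0,0.3],[0,0,0.03,0,0,0,0.3],[0,0,0.034,0,0,0,0.3],[0,0,0.034,0,0,0,0.3]]]'
$P '[[[0,0,0,0,0,0,-1],[0,0,0,0,0,0,-1],[0,0,0,0,0,0,-1],[0,0,0,0,0,0,-1],[0,0,0,0,0,0,-1]]]' 35
$P '[[[0,0,0,0,0,0,-1],[0,0,-0.01,0,0,0,-1],[0,0,-0.02,0,0,0,-1],[0,0,-0.03,0,0,0,-1],[0,0,-0.04,0,0,0,-1]]]'
```

```text
time_s: 10.7
tcp_pos: [0.5071, 0.3224, 0.1937]
eef_rot: [-180.0, 0.0, -99.3]
contact_force: [0.5, 0.4, 0.7]
gripper_width: 0.0571
gripper_force: 0.0
time_s: 11.2
tcp_pos: [0.507, 0.3225, 0.1938]
eef_rot: [-180.0, 0.0, -99.3]
contact_force: [0.0, 0.2, 0.2]
gripper_width: 0.0225
gripper_force: 0.0
time_s: 11.7
tcp_pos: [0.507, 0.3225, 0.2349]
eef_rot: [-180.0, 0.0, -99.3]
contact_force: [0.3, -0.3, -3.0]
gripper_width: 0.0122
gripper_force: 35.0
```

```bash
P="python3 -m pendant"
$P '[[[0,0,-0.02,0,0,0,-1],[0,0,-0.05,0,0,0,-1],[0,0,-0.08,0,0,0,-1],[0,0,-0.11,0,0,0,-1],[0,0,-0.13,0,0,0,-1]]]' >/dev/null
$P '[[[0.02,-0.003,0,0,0,-2,-1],[0.06,-0.01,0,0,0,-4,-1],[0.105,-0.017,0,0,0,-6,-1],[0.15,-0.024,0,0,0,-8,-1],[0.197,-0.032,0,0,0,-8.8,-1]]]'
$P '[[[0.045,-0.001,0,0,0,0,-1],[0.09,-0.002,0,0,0,0,-1],[0.135,-0.003,0,0,0,0,-1],[0.18,-0.004,0,0,0,0,-1],[0.225,-0.004,0,0,0,0,-1]]]' >/dev/null
$P '[[[0.045,-0.001,0,0,0,0,-1],[0.09,-0.001,0,0,0,0,-1],[0.135,-0.002,0,0,0,0,-1],[0.17,-0.002,0,0,0,0,-1],[0.195,-0.002,0,0,0,0,-1]]]'
python3 - <<'E'
from h import *
s,p,im=wrist("w5"); go(.5095,-.3008,-90.5)
E
```

```text
time_s: 12.7
tcp_pos: [0.5062, 0.1212, 0.3645]
eef_rot: [-180.0, 0.0, -90.4]
contact_force: [2.2, -0.4, -2.0]
gripper_width: 0.0119
gripper_force: 35.0
time_s: 13.7
tcp_pos: [0.5086, -0.2995, 0.3643]
eef_rot: [-180.0, -0.0, -90.6]
contact_force: [0.2, 0.8, -2.1]
gripper_width: 0.0119
gripper_force: 35.0
t 13.75 pos [ 0.5087 -0.3016  0.3641] rot [ 1.800e+02 -6.000e-02 -9.061e+01] tool shift [-0.0008 -0.0008 -0.    ] turn [ 0.   -0.06 -0.11] F [ 2.9 -2.7 -1. ] w 0.0118
```

View pics/w5.png

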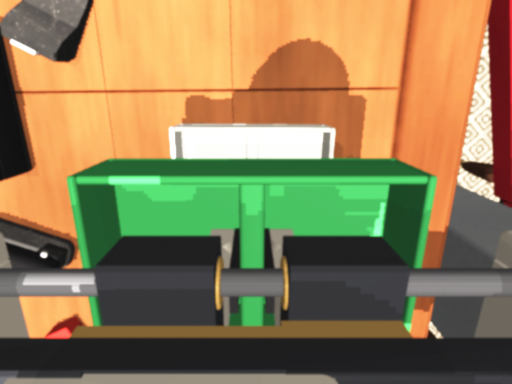

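Tray held level: its far rim corners are (72,181) and (434,181). Behind it the box's far rim corners are (170,127) and (335,127). I'll compute the relative offset.

```bash
python3 - <<'E'
from h import *
from scipy.optimize import brentq
p=r.camera_params("wrist"); uv=[[72,181],[434,181]]
w=lambda z:np.hypot(*np.diff(unproj(p,uv,z),axis=0)[0])-.160
z=brentq(w,.1,.28); c=unproj(p,uv,z); print("rim z",z,c, "centre x",c[:,0].mean(),"far y",c[:,1].mean())
b=unproj(p,[[170,126],[335.5,126]],.042); print("box",b,b.mean(0),np.hypot(*(b[0]-b[1])))
s=r.get_state();print(s["tcp_pos"])
E
```

```text
rim z 0.2117235708713975 [[ 0.58854616 -0.34608812]
 [ 0.42855564 -0.34434605]] centre x 0.5085508987536023 far y -0.34521708493092895
box [[ 0.58717114 -0.35405186]
 [ 0.4287236  -0.35231875]] [ 0.50794737 -0.35318531] 0.15845702280526638
[ 0.50872097 -0.30157027  0.36410101]
```

```bash
P="python3 -m pendant"
$P '[[[0.005,0,0.02,0,0,0,-1],[0.005,0,0.05,0,0,0,-1],[0.005,0,0.08,0,0,0,-1],[0.005,0,0.1,0,0,0,-1],[0.005,0,0.11,0,0,0,-1]]]' | egrep "tcp|cont"
$P '[[[0,0,0.003,0,0,0,-1],[0,0,0.006,0,0,0,-1],[0,0,0.009,0,0,0,-1],[0,0,0.011,0,0,0,-1],[0,0,0.0125,0,0,0,-1]]]'| egrep "tcp|cont"
```

```text
tcp_pos: [0.5085, -0.302, 0.2523]
contact_force: [-0.7, -0.4, -1.6]
tcp_pos: [0.5094, -0.3022, 0.2416]
contact_force: [-0.5, 0.0, -2.1]
```

```bash
P="python3 -m pendant"
$P '[[[0,0,-0.003,0,0,0,-1],[0.004,0,-0.003,0,0,0,-1],[0.004,0,-0.003,0,0,0,-1],[0.004,0,0,0,0,0,-1],[0.004,0,0.002,0,0,0,-1]]]'| egrep "tcp|cont"
$P '[[[0,0,0.001,0,0,0,-1],[0,0,0.002,0,0,0,-1],[0,0,0.0025,0,0,0,-1],[0,0,0.003,0,0,0,-1],[0,0,0.003,0,0,0,-1]]]'| egrep "tcp|cont"
python3 - <<'E'
from h import *
wrist("w6"); go(.5095,-.3045)
E
```

```text
tcp_pos: [0.509, -0.3062, 0.2388]
contact_force: [-0.3, 0.1, -2.5]
tcp_pos: [0.5092, -0.3061, 0.2361]
contact_force: [0.6, 0.1, -1.5]
t 15.8 pos [ 0.5092 -0.3062  0.2361] rot [-180.     -0.    -90.49] tool shift [-0.0017 -0.0003  0.    ] turn None F [-0.1  0.5 -1.8] w 0.0119
```

View pics/w6.png

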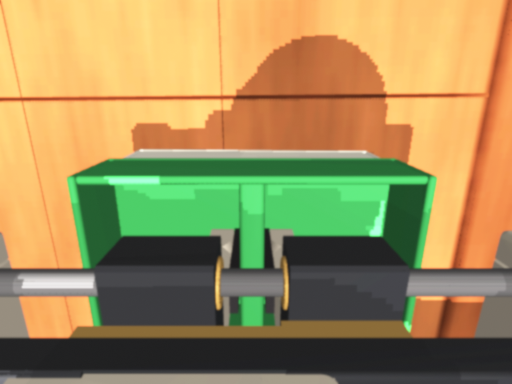

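No contact force at foot depth, and the tray is centred over the box rim (rim ends at u≈132 and 378, tray at 72 and 434). I'll go down until it touches.

```bash
P="python3 -m pendant"
for i in 1; do
$P '[[[0,0,0.0005,0,0,0,-1],[0,0,0.001,0,0,0,-1],[0,0,0.001,0,0,0,-1]]]' | egrep "tcp|cont"
$P '[[[0,0,0.0005,0,0,0,-1],[0,0,0.001,0,0,0,-1],[0,0,0.001,0,0,0,-1]]]' | egrep "tcp|cont"; done
```

```text
tcp_pos: [0.5091, -0.3062, 0.235]
contact_force: [0.7, 0.0, -1.5]
tcp_pos: [0.5091, -0.3062, 0.234]
contact_force: [0.1, 0.2, -1.5]
```

```bash
P="python3 -m pendant"
$P '[[[0,0,0.0005,0,0,0,-1],[0,0,0.001,0,0,0,-1],[0,0,0.001,0,0,0,-1]]]' | egrep "tcp|cont"
$P '[[[0,0,0.0005,0,0,0,-1],[0,0,0.001,0,0,0,-1],[0,0,0.001,0,0,0,-1]]]' | egrep "tcp|cont"
```

```text
tcp_pos: [0.5092, -0.3062, 0.233]
contact_force: [0.0, 0.4, -0.8]
tcp_pos: [0.5092, -0.3062, 0.2321]
contact_force: [0.1, 0.0, -1.6]
```

```bash
P="python3 -m pendant"
$P '[[[0,0,0.0005,0,0,0,-1],[0,0,0.001,0,0,0,-1],[0,0,0.001,0,0,0,-1]]]' | egrep "tcp|cont"
$P '[[[0,0,0.0005,0,0,0,-1],[0,0,0.001,0,0,0,-1],[0,0,0.001,0,0,0,-1]]]' | egrep "tcp|cont"
```

```text
tcp_pos: [0.5092, -0.3061, 0.232]
contact_force: [-2.0, 2.8, 7.1]
tcp_pos: [0.5091, -0.3061, 0.232]
contact_force: [-4.9, 4.2, 15.1]
```

```bash
P="python3 -m pendant"
$P '[[[0,0,-0.0015,0,0,0,-1],[0,0,-0.0015,0,0,0,-0.1],[0,0,-0.0015,0,0,0,-0.1],[0,0,-0.0015,0,0,0,-0.1],[0,0,-0.0015,0,0,0,-0.1]]]'
$P '[[[0,0,-0.01,0,0,0,-0.1],[0,0,-0.04,0,0,0,-0.1],[0,0,-0.08,0,0,0,-0.1],[0,0,-0.13,0,0,0,-0.1],[0,0,-0.17,0,0,0,-0.1]]]' >/dev/null
python3 -c "
from h import *
wrist('w7')"
$P '[[[-0.23,-0.065,0,0,0,32,0.2],[-0.23,-0.065,0,0,0,32,0.2],[-0.23,-0.065,0,0,0,32,0.2],[-0.23,-0.065,0,0,0,32,0.2],[-0.23,-0.065,0,0,0,32,0.2]]]' >/dev/null
$P '[[[-0.233,0.068,0,0,0,0,0.2],[-0.233,0.068,0,0,0,0,0.2],[-0.233,0.068,0,0,0,0,0.2],[-0.233,0.068,0,0,0,0,0.2],[-0.233,0.068,0,0,0,0,0.2]]]' >/dev/null
$P '[[[0,0,0,0,0,0,0.2],[0,0,0,0,0,0,0.2]]]'
python3 - <<'E'
from h import *
s,p,im=wrist("w8"); go(.6435,.157,-122.7)
a=cv2.imread("pics/w7.png"); cv2.imwrite("pics/w78.png",np.vstack([cv2.resize(a[80:320],(512,240)),im[60:384,:,::-1]]))
E
```

```text
time_s: 18.1
tcp_pos: [0.5092, -0.3062, 0.2314]
eef_rot: [180.0, 0.0, -90.5]
contact_force: [-0.6, 0.2, -0.1]
gripper_width: 0.037
gripper_force: 0.0
time_s: 19.85
tcp_pos: [0.6429, 0.1542, 0.4015]
eef_rot: [180.0, -0.0, -122.4]
contact_force: [-0.1, 0.0, -0.2]
gripper_width: 0.0523
gripper_force: 0.0
t 19.9 pos [0.6428 0.1532 0.4017] rot [ 1.7999e+02 -3.0000e-02 -1.2245e+02] tool shift [-0.0036  0.0014 -0.    ] turn [ 0.01 -0.03  0.25] F [ 0.2  0.4 -0.2] w 0.0527
```

View pics/w78.png

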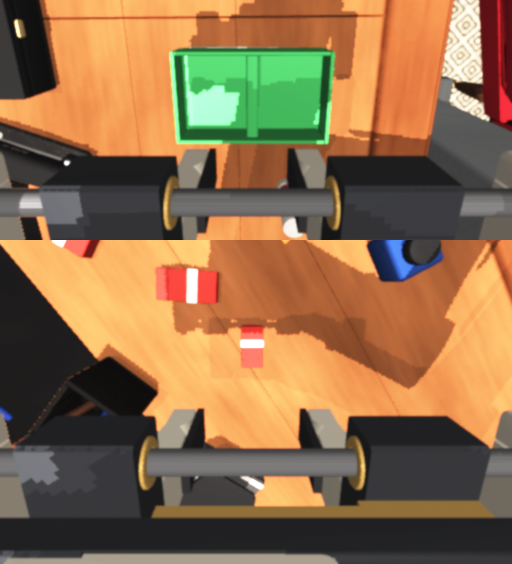

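The tray looks seated (rim at (170-333,50-143) in the upper half, even all round). In w8 the small red box is at (252,166), with the pen cup to the left and the stapler behind. I'll measure and check the body's clearance to the pen cup.

```bash
python3 - <<'E'
from h import *
im=cv2.imread("pics/w8.png"); p=r.camera_params("wrist"); t=r.camera_params("top")
hsv=cv2.cvtColor(im,cv2.COLOR_BGR2HSV); H,S,V=[hsv[:,:,i] for i in range(3)]
m=(((H<5)|(H>172))&(S>170)&(V>120))|((S<70)&(V>150))
e=rect(p,m,(230,135,275,200),.018); print(e)
# clearance in tool frame of body
yaw=np.radians(-122.5); X=np.array([np.cos(yaw),np.sin(yaw)]); Y=np.array([np.sin(yaw),-np.cos(yaw)])
for n,uv in [("cup top px",[[195,86],[224,81],[231,118],[203,125]]),("puncher",[[118,102],[154,88],[172,126],[137,140]])]:
  for z in(0,.06,.1):
    d=unproj(t,uv,z)-e[:2]/1e3; print(n,z,np.c_[d@X,d@Y].round(3).tolist())
b=unproj(p,[[160,117],[217,130],[217,155],[215,243]],.018)-e[:2]/1e3; print(np.c_[b@X,b@Y].round(3).tolist())
go(e[0]/1e3,e[1]/1e3,e[4]-180,.183)
E
```

```text
[642.5 151.5  28.5  10.7 -32.5]
cup top px 0 [[-0.153, -0.199], [-0.094, -0.254], [-0.021, -0.176], [-0.074, -0.119]]
cup top px 0.06 [[-0.132, -0.183], [-0.077, -0.234], [-0.008, -0.161], [-0.058, -0.107]]
cup top px 0.1 [[-0.118, -0.172], [-0.065, -0.221], [0.001, -0.151], [-0.047, -0.099]]
puncher 0 [[-0.302, -0.05], [-0.243, -0.135], [-0.142, -0.072], [-0.199, 0.01]]
puncher 0.06 [[-0.273, -0.042], [-0.217, -0.122], [-0.122, -0.063], [-0.176, 0.015]]
puncher 0.1 [[-0.253, -0.036], [-0.2, -0.113], [-0.109, -0.056], [-0.16, 0.018]]
[[0.054, -0.105], [0.039, -0.04], [0.01, -0.041], [-0.105, -0.047]]
t 19.9 pos [0.6428 0.1532 0.4017] rot [ 1.7999e+02 -3.0000e-02 -1.2245e+02] tool shift [ 0.0014 -0.0007  0.2187] turn [-1.000e-02 -3.000e-02  9.005e+01] F [ 0.2  0.4 -0.2] w 0.0527
```

```bash
python3 - <<'E'
from h import *
im=cv2.imread("pics/w8.png"); p=r.camera_params("wrist")
B,G,R=[im[:,:,i].astype(int) for i in range(3)]
m=((R>110)&(G<70)&(B<70))|((B>150)&(G>150))
e=rect(p,m,(232,135,275,200),.018); print(e); vv,uu=np.nonzero(m[135:200,232:275]); print(uu.min()+232,uu.max()+232,vv.min()+135,vv.max()+135)
n=rect(p,m,(140,100,226,170),.025); print("big",n)
yaw=np.radians(-122.5); X=np.array([np.cos(yaw),np.sin(yaw)]); Y=np.array([np.sin(yaw),-np.cos(yaw)])
vv,uu=np.nonzero(m[100:170,140:226]); d=unproj(p,np.c_[uu+140,vv+100],.02)-e[:2]/1e3; print("big tool x min",(d@X).min(),"y max",(d@Y).max())
go(e[0]/1e3,e[1]/1e3,None,.183)
E
```

```text
[642.3 152.3  29.7  11.9 -32.5]
240 264 145 168
big [666.8  64.9  26.2  13.3  54.6]
big tool x min 0.04759143350913187 y max -0.03815985663824663
t 19.9 pos [0.6428 0.1532 0.4017] rot [ 1.7999e+02 -3.0000e-02 -1.2245e+02] tool shift [ 9.000e-04 -1.000e-04  2.187e-01] turn None F [ 0.2  0.4 -0.2] w 0.0527
```

```bash
python3 - <<'E'
from h import *
im=cv2.imread("pics/w8.png"); p=r.camera_params("wrist")
print([im[v,252].tolist() for v in range(140,196,4)]); print([im[180,u].tolist() for u in range(234,272,4)])
R,G=im[:,:,2].astype(int),im[:,:,1].astype(int); B=im[:,:,0].astype(int)
m=((R-G>95)&(G-B<25))|(B>150)
e=rect(p,m,(232,135,275,205),.018); print(e)
yaw=np.radians(-122.5); X=np.array([np.cos(yaw),np.sin(yaw)]); Y=np.array([np.sin(yaw),-np.cos(yaw)])
vv,uu=np.nonzero(m[100:165,140:226]); d=unproj(p,np.c_[uu+140,vv+100],.02)-e[:2]/1e3; print("big tool x min",(d@X).min(),"y max",(d@Y).max())
go(e[0]/1e3,e[1]/1e3,None,.183)
E
```

```text
[[55, 96, 170], [44, 71, 153], [48, 56, 233], [77, 90, 255], [111, 129, 255], [254, 254, 255], [255, 255, 255], [154, 165, 255], [109, 127, 255], [108, 127, 255], [110, 127, 255], [108, 128, 255], [96, 161, 252], [91, 163, 248]]
[[104, 184, 252], [104, 184, 252], [97, 122, 255], [108, 126, 255], [110, 128, 255], [109, 127, 255], [109, 126, 255], [94, 135, 254], [101, 179, 252], [99, 175, 251]]
[643.6 154.2  49.8  29.7  57.5]
big tool x min 0.04989236674702723 y max -0.03920349004890241
t 19.9 pos [0.6428 0.1532 0.4017] rot [ 1.7999e+02 -3.0000e-02 -1.2245e+02] tool shift [-1.400e-03 -2.000e-04  2.187e-01] turn None F [ 0.2  0.4 -0.2] w 0.0527
```

It measures 50x29 mm, so it is confirmed as the right one. I'll grasp it about 5 mm off-centre, away from the big box, with a 38 mm opening.

```bash
P="python3 -m pendant"
$P '[[[-0.006,0,0.04,0,0,0,-0.14],[-0.006,0,0.08,0,0,0,-0.14],[-0.006,0,0.12,0,0,0,-0.14],[-0.006,0,0.15,0,0,0,-0.14],[-0.006,0,0.18,0,0,0,-0.14]]]' |egrep "tcp|width"
$P '[[[0,0,0.012,0,0,0,-0.14],[0,0,0.024,0,0,0,-0.14],[0,0,0.034,0,0,0,-0.14],[0,0,0.0385,0,0,0,-0.14],[0,0,0.0385,0,0,0,-0.14]]]'
$P '[[[0,0,0,0,0,0,-1],[0,0,0,0,0,0,-1],[0,0,0,0,0,0,-1],[0,0,0,0,0,0,-1],[0,0,0,0,0,0,-1]]]' 15
$P '[[[0,0,0,0,0,0,-1],[0,0,-0.02,0,0,0,-1],[0,0,-0.07,0,0,0,-1],[0,0,-0.12,0,0,0,-1],[0,0,-0.17,0,0,0,-1]]]'
```

```text
tcp_pos: [0.646, 0.1564, 0.221]
gripper_width: 0.0373
time_s: 20.9
tcp_pos: [0.6463, 0.1581, 0.1832]
eef_rot: [-180.0, 0.0, -122.5]
contact_force: [0.5, -0.3, 0.0]
gripper_width: 0.0375
gripper_force: 0.0
time_s: 21.4
tcp_pos: [0.6464, 0.1584, 0.1839]
eef_rot: [-180.0, 0.1, -122.5]
contact_force: [-1.7, 0.2, 6.8]
gripper_width: 0.0261
gripper_force: 15.0
time_s: 21.9
tcp_pos: [0.6458, 0.158, 0.3545]
eef_rot: [180.0, -0.1, -122.5]
contact_force: [1.8, 0.9, 0.2]
gripper_width: 0.026
gripper_force: 15.0
```

```bash
P="python3 -m pendant"
$P '[[[0.04,-0.016,-0.01,0,0,8,-1],[0.085,-0.032,-0.03,0,0,16,-1],[0.126,-0.048,-0.04,0,0,24,-1],[0.168,-0.064,-0.04,0,0,32,-1],[0.21,-0.08,-0.04,0,0,40,-1]]]' >/dev/null
$P '[[[0.023,-0.043,0,0,0,4,-1],[0.046,-0.086,0,0,0,8,-1],[0.07,-0.129,0,0,0,12,-1],[0.093,-0.172,0,0,0,16,-1],[0.116,-0.215,0,0,0,18,-1]]]' >/dev/null
$P '[[[0,0,0,0,0,0,-1],[0,0,0,0,0,0,-1]]]'
python3 - <<'E'
from h import *
s,p,im=wrist("w9"); go(.555,-.302,-180.5,.228)
E
```

```text
time_s: 23.1
tcp_pos: [0.5542, -0.3032, 0.3924]
eef_rot: [180.0, -0.1, 179.4]
contact_force: [0.1, 0.1, -0.5]
gripper_width: 0.0261
gripper_force: 15.0
t 23.15 pos [ 0.5546 -0.3022  0.3926] rot [ 1.7997e+02 -4.0000e-02  1.7945e+02] tool shift [-5.000e-04  1.000e-04  1.646e-01] turn [ 0.03 -0.04 -0.05] F [ 0.6 -0.1 -0.6] w 0.026
```

View pics/w9.png

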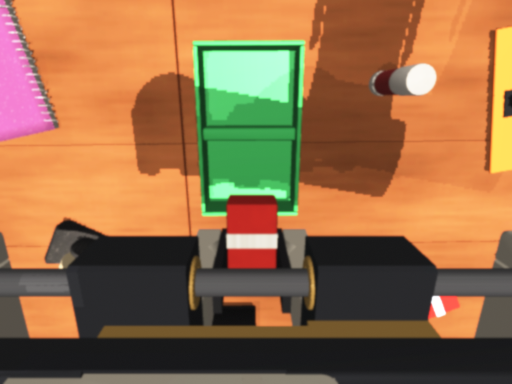

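The red box is held at (252,230). The tray rim has corners at (193,42), (305,41), (298,215) and (203,216).

```bash
python3 - <<'E'
from h import *
p=r.camera_params("wrist")
c=unproj(p,[[193,41.5],[305.5,41],[298.5,215.5],[202.5,216.5]],.083); print(c.mean(0))
e=[c[1]-c[2],c[0]-c[3],c[0]-c[1],c[3]-c[2]]; print([(round(float(np.hypot(*v)),4),round(float(np.degrees(np.arctan2(v[1],v[0]))),2)) for v in e])
E
```

```text
[ 0.51170336 -0.30294723]
[(0.1593, 179.85), (0.1599, 179.66), (0.0957, -90.33), (0.0962, -89.95)]
```

The rim at z=83 mm measures 159.6x96 mm, so the tray is seated. Place the staple box.

```bash
P="python3 -m pendant"
$P '[[[-0.001,0,0.03,0,0,0,-1],[-0.001,0,0.07,0,0,0,-1],[-0.001,0,0.1,0,0,0,-1],[-0.001,0,0.13,0,0,0,-1],[-0.001,0,0.14,0,0,0,-1]]]' >/dev/null
$P '[[[0,0,0.008,0,0,0,-1],[0,0,0.014,0,0,0,-1],[0,0,0.018,0,0,0,-1],[0,0,0.02,0,0,0,-1],[0,0,0.021,0,0,0,-1]]]'|egrep "tcp|cont"
$P '[[[0,0,0.0005,0,0,0,-1],[0,0,0.001,0,0,0,-1],[0,0,0.001,0,0,0,-1]]]' | egrep "tcp|cont"
$P '[[[0,0,0.0005,0,0,0,-1],[0,0,0.001,0,0,0,-1],[0,0,0.001,0,0,0,-1]]]' | egrep "tcp|cont"
```

```text
tcp_pos: [0.5562, -0.302, 0.2327]
contact_force: [-0.4, -0.1, -1.4]
tcp_pos: [0.556, -0.302, 0.2313]
contact_force: [0.2, -0.1, -0.5]
tcp_pos: [0.5559, -0.3019, 0.23]
contact_force: [-0.3, -0.3, -0.3]
```

```bash
P="python3 -m pendant"
$P '[[[0,0,0.0005,0,0,0,-1],[0,0,0.001,0,0,0,-1],[0,0,0.001,0,0,0,-1]]]' | egrep "tcp|cont"
$P '[[[0,0,0.0005,0,0,0,-1],[0,0,0.001,0,0,0,-1],[0,0,0.001,0,0,0,-1]]]' | egrep "tcp|cont"
```

```text
tcp_pos: [0.5559, -0.3019, 0.2299]
contact_force: [-2.0, 1.7, 6.0]
tcp_pos: [0.5559, -0.3018, 0.2299]
contact_force: [-5.3, 3.7, 12.8]
```

```bash
P="python3 -m pendant"
$P '[[[0,0,-0.0015,0,0,0,-1],[0,0,-0.0015,0,0,0,-0.18],[0,0,-0.0015,0,0,0,-0.18],[0,0,-0.0015,0,0,0,-0.18],[0,0,-0.0015,0,0,0,-0.18]]]' |egrep "width|cont"
$P '[[[0,0,-0.01,0,0,0,-0.18],[0,0,-0.04,0,0,0,-0.18],[0,0,-0.08,0,0,0,-0.18],[0,0,-0.13,0,0,0,-0.18],[0,0,-0.17,0,0,0,-0.18]]]' >/dev/null
python3 -c "
from h import *
wrist('w10')"
$P '[[[0.04,0.16,0,0,0,-42,0],[0.04,0.16,0,0,0,-42,0],[0.04,0.16,0,0,0,-42,0],[0.04,0.16,0,0,0,-42,0],[0.04,0.16,0,0,0,-42,0]]]' >/dev/null
$P '[[[-0.08,0.145,0,0,0,-42,0.2],[-0.08,0.145,0,0,0,-42,0.2],[-0.08,0.145,0,0,0,-42,0.2],[-0.08,0.145,0,0,0,-42,0.2],[-0.08,0.145,0,0,0,-42,0.2]]]' >/dev/null
$P '[[[0,0,0,0,0,-12,0.2],[0,0,0,0,0,-12,0.2],[0,0,0,0,0,-12,0.2],[0,0,0,0,0,-12,0.2]]]'
python3 - <<'E'
from h import *
s,p,im=wrist("w11"); go(.48,.02,-84)
a=cv2.imread("pics/w10.png"); cv2.imwrite("pics/w1011.png",np.vstack([a[20:260],im[40:384,:,::-1]]))
E
```

```text
contact_force: [-0.1, 0.6, 0.8]
gripper_width: 0.036
time_s: 27.8
tcp_pos: [0.481, 0.02, 0.4]
eef_rot: [-180.0, 0.0, -84.6]
contact_force: [0.5, 0.7, -0.3]
gripper_width: 0.0526
gripper_force: 0.0
t 27.85 pos [0.4811 0.0199 0.3999] rot [-1.7997e+02  1.0000e-02 -8.4610e+01] tool shift [-0.0002  0.0011 -0.    ] turn [-0.03  0.01 -0.61] F [-0.1 -0.1 -0.2] w 0.0528
```

View pics/w1011.png

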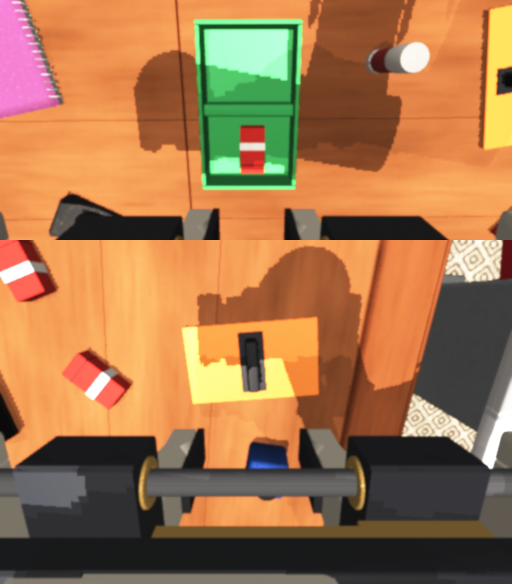

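The staple box lies flat in the tray's near compartment, seen at (252,148) in the upper half. The lid corners in w11 are (183,127), (317,118), (319,195) and (192,204), and the bar is at (252,162).

```bash
python3 - <<'E'
from h import *
p=r.camera_params("wrist")
c=unproj(p,[[182.5,127],[317.5,117.5],[319,195],[191.5,204.5]],.009); print(c.mean(0))
e=[c[0]-c[1],c[3]-c[2],c[0]-c[3],c[1]-c[2]]; print([(round(float(np.hypot(*v)),4),round(float(np.degrees(np.arctan2(v[1],v[0]))),2)) for v in e])
im=cv2.imread("pics/w11.png"); m=im.max(2)<75; b=rect(p,m,(232,125,275,200),.035); print(b)
go(*c.mean(0),None,.192)
E
```

```text
[0.48123712 0.01880751]
[(0.1585, 9.32), (0.1614, 9.89), (0.0969, -81.63), (0.0953, -79.9)]
[482.7  12.3  64.6  25.4 -80.9]
t 27.85 pos [0.4811 0.0199 0.3999] rot [-1.7997e+02  1.0000e-02 -8.4610e+01] tool shift [0.0012 0.     0.2079] turn None F [-0.1 -0.1 -0.2] w 0.0528
```

```bash
P="python3 -m pendant"
$P '[[[0.001,0,0.04,0,0,-3.9,0.2],[0.001,0,0.08,0,0,-3.9,0.2],[0.001,0,0.12,0,0,-3.9,0.2],[0.001,0,0.15,0,0,-3.9,0.2],[0.001,0,0.17,0,0,-3.9,0.2]]]' >/dev/null
$P '[[[0,0,0.012,0,0,0,0.2],[0,0,0.022,0,0,0,0.2],[0,0,0.031,0,0,0,0.2],[0,0,0.037,0,0,0,0.2],[0,0,0.037,0,0,0,0.2]]]'
$P '[[[0,0,0,0,0,0,-1],[0,0,0,0,0,0,-1],[0,0,0,0,0,0,-1],[0,0,0,0,0,0,-1],[0,0,0,0,0,0,-1]]]' 30 >/dev/null
$P '[[[0,0,0,0,0,0,-1],[0,0,0,0,0,0,-1],[0,0,0,0,0,0,-1]]]'
$P '[[[0,0,-0.02,0,0,0,-1],[0,0,-0.06,0,0,0,-1],[0,0,-0.11,0,0,0,-1],[0,0,-0.16,0,0,0,-1],[0,0,-0.19,0,0,0,-1]]]'
```

```text
time_s: 28.85
tcp_pos: [0.4811, 0.019, 0.1922]
eef_rot: [180.0, -0.0, -80.6]
contact_force: [-0.3, 0.1, 0.6]
gripper_width: 0.0524
gripper_force: 0.0
time_s: 29.65
tcp_pos: [0.4812, 0.0191, 0.1927]
eef_rot: [-180.0, 0.0, -80.6]
contact_force: [-1.5, 0.7, 3.8]
gripper_width: 0.0137
gripper_force: 30.0
time_s: 30.15
tcp_pos: [0.4814, 0.019, 0.3864]
eef_rot: [-179.8, 0.0, -80.6]
contact_force: [0.8, -0.6, -2.0]
gripper_width: 0.014
gripper_force: 30.0
```

```bash
P="python3 -m pendant"
$P '[[[0.03,0.002,0,0,0,3,-1],[0.065,0.004,0,0,0,6,-1],[0.1,0.007,0,0,0,9,-1],[0.13,0.009,0,0,0,9.7,-1],[0.16,0.011,0,0,0,9.7,-1]]]' >/dev/null
$P '[[[0.04,-0.004,0,0,0,0,-1],[0.08,-0.008,0,0,0,0,-1],[0.12,-0.012,0,0,0,0,-1],[0.15,-0.014,0,0,0,0,-1],[0.162,-0.0145,0,0,0,0,-1]]]' >/dev/null
$P '[[[0,0,0,0,0,0,-1],[0,0,0,0,0,0,-1]]]'
python3 - <<'E'
from h import *
s,p,im=wrist("w12"); go(.510,-.303,-90.3)
E
```

```text
time_s: 31.35
tcp_pos: [0.51, -0.3023, 0.3821]
eef_rot: [180.0, 0.0, -90.3]
contact_force: [-0.0, -0.2, -1.8]
gripper_width: 0.0138
gripper_force: 30.0
t 31.4 pos [ 0.5101 -0.3019  0.3824] rot [ 1.7998e+02  3.0000e-02 -9.0270e+01] tool shift [ 0.0011  0.0001 -0.    ] turn [0.02 0.03 0.03] F [-0.4  0.4  0.1] w 0.014
```

View pics/w12.png

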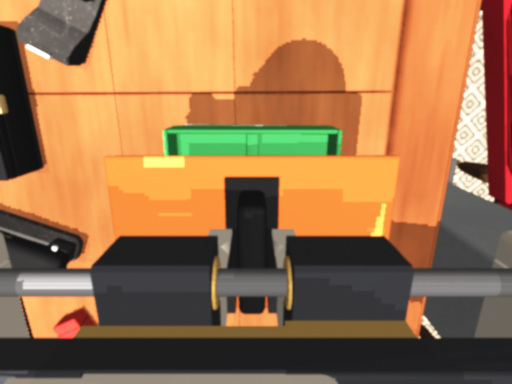

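The lid is held level, far corners at (106,157) and (399,157). The tray's far corners are at (163,128) and (341,128).

```bash
python3 - <<'E'
from h import *
p=r.camera_params("wrist")
c=unproj(p,[[105.5,157],[399,157]],.198); print(c.round(4).tolist(),c.mean(0),np.hypot(*(c[0]-c[1])))
b=unproj(p,[[163,127.5],[341.5,127.5]],.083); print(b.round(4).tolist(),b.mean(0),np.hypot(*(b[0]-b[1])))
E
```

```text
[[0.589, -0.3502], [0.4317, -0.3494]] [ 0.51036327 -0.34983938] 0.15732580218514228
[[0.5892, -0.3543], [0.431, -0.3535]] [ 0.51006186 -0.35390133] 0.15821813436607496
```

```bash
P="python3 -m pendant"
$P '[[[0.003,0,0.02,0,0,0,-1],[0.003,0,0.05,0,0,0,-1],[0.003,0,0.08,0,0,0,-1],[0.003,0,0.095,0,0,0,-1],[0.003,0,0.1,0,0,0,-1]]]' |egrep "tcp|cont"
$P '[[[0,0,0.002,0,0,0,-1],[0,0,0.004,0,0,0,-1],[0,0,0.006,0,0,0,-1],[0,0,0.008,0,0,0,-1],[0,0,0.009,0,0,0,-1]]]'|egrep "tcp|cont"
python3 - <<'E'
from h import *
wrist("w13")
E
$P '[[[0,0,0.0005,0,0,0,-1],[0,0,0.001,0,0,0,-1],[0,0,0.001,0,0,0,-1]]]' | egrep "tcp|cont"
$P '[[[0,0,0.0005,0,0,0,-1],[0,0,0.001,0,0,0,-1],[0,0,0.001,0,0,0,-1]]]' | egrep "tcp|cont"
```

```text
tcp_pos: [0.5098, -0.3042, 0.2809]
contact_force: [-0.0, 0.7, -1.1]
tcp_pos: [0.5102, -0.3057, 0.2739]
contact_force: [0.3, 0.4, -1.3]
tcp_pos: [0.5102, -0.3057, 0.2726]
contact_force: [-0.0, 0.4, -0.7]
tcp_pos: [0.5102, -0.3057, 0.2718]
contact_force: [-0.4, -0.5, -0.3]
```

```bash
P="python3 -m pendant"
$P '[[[0,0,0.0005,0,0,0,-1],[0,0,0.001,0,0,0,-1],[0,0,0.001,0,0,0,-1]]]' | egrep "tcp|cont"
$P '[[[0,0,0.0005,0,0,0,-1],[0,0,0.001,0,0,0,-1],[0,0,0.001,0,0,0,-1]]]' | egrep "tcp|cont"
$P '[[[0,0,0.0005,0,0,0,-1],[0,0,0.0005,0,0,0,-1],[0,0,0.0005,0,0,0,-1]]]' | egrep "tcp|cont"
```

```text
tcp_pos: [0.5102, -0.3056, 0.2717]
contact_force: [-3.9, 2.9, 10.1]
tcp_pos: [0.5101, -0.3056, 0.2717]
contact_force: [-4.7, 5.3, 16.6]
tcp_pos: [0.5101, -0.3056, 0.2717]
contact_force: [-5.8, 6.3, 19.9]
```

```bash
P="python3 -m pendant"
$P '[[[0,0,-0.002,0,0,0,-1],[0,0,-0.002,0,0,0,-1],[0,0,-0.002,0,0,0,0],[0,0,-0.002,0,0,0,0],[0,0,-0.002,0,0,0,0]]]' |egrep "width|cont"
$P '[[[0,0,0,0,0,0,0],[0,0,-0.02,0,0,0,0],[0,0,-0.06,0,0,0,0],[0,0,-0.11,0,0,0,0],[0,0,-0.16,0,0,0,0]]]' >/dev/null
$P '[[[-0.2,0,-0.02,0,0,0,0],[-0.2,0,-0.02,0,0,0,0],[-0.2,0,-0.02,0,0,0,0],[-0.2,0,-0.02,0,0,0,0],[-0.2,0,-0.02,0,0,0,0]]]' |egrep "tcp|width"
python3 - <<'E'
from h import *
im=r.capture("scene"); cv2.imwrite("pics/s2.png",im[:,:,::-1])
a=cv2.resize(im[150:230,290:390,::-1],None,fx=5,fy=5,interpolation=cv2.INTER_CUBIC)
p=r.camera_params("scene")
w,_,wi=wrist("w14")
cv2.imwrite("pics/fin.png",a)
# predicted corners if seated, box (0.5102,-0.303), yaw -0.3
from itertools import product
t=np.radians(-.4); Rz=np.array([[np.cos(t),-np.sin(t)],[np.sin(t),np.cos(t)]])
for z in(0,.042,.083,.086,.116):
    q=[[*(Rz@[x,y]+[.5102,-.303]),z] for x,y in((-.08,.048),(.08,.048),(-.08,-.048))]
    print(z,((proj(p,q)-[290,150])*5).round(0).tolist())
E
```

```text
contact_force: [-0.9, -1.3, -0.6]
gripper_width: 0.0323
tcp_pos: [0.5113, -0.1013, 0.4522]
gripper_width: 0.0436
0 [[285.0, 240.0], [95.0, 148.0], [383.0, 195.0]]
0.042 [[293.0, 179.0], [100.0, 91.0], [392.0, 136.0]]
0.083 [[301.0, 118.0], [105.0, 33.0], [401.0, 76.0]]
0.086 [[302.0, 114.0], [105.0, 28.0], [402.0, 72.0]]
0.116 [[308.0, 68.0], [108.0, -15.0], [408.0, 27.0]]
```

View pics/fin.png

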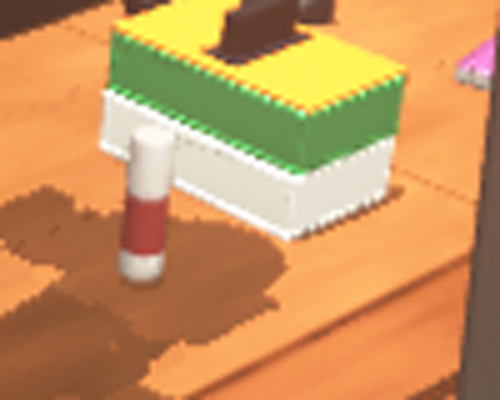

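The stack's corners sit within a few crop pixels of the seated prediction: (290,240), (297,175) and (308,112), against predicted (285,240), (293,179) and (302,114). There are no gaps, the lid is level, and the glue stick is still standing. Handing in.

```bash
python3 -c "
from plant import r
print(r.close_job())"
```

```text
the job is handed in; nothing more can be done
None
```

The organiser is packed in the order asked (eraser, green tray, red staple box, orange lid), with every layer seated and level, and I've handed it in; the glue stick and ink bottle were left alone, but I viewed 15 pictures, one over the limit of 14.

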